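Test the lid hinge of a mini centrifuge

ROBOT

A 7-joint arm with a two-finger parallel gripper is mounted at the origin on a cart in front of the work surface, level with it; the furniture and walls round the work are solid. World frame = base frame: x ahead of the robot, y to its left, z up, the work surface at z = 0. Lengths are in m, angles in rad, forces in N, time in s.
With the tool pointing down it reaches from about 0.425 to 0.875 m from the base axis. Payload 4.7 kg.
Tool frame: the origin (TCP) lies midway between the tips of the shut fingers; the grasp point (between the pads) lies 19 mm behind it; z points along the fingers, y is the line along which they close (so a half turn about z gives the same grasp; the last joint's range is limited). The gripper opens to 87 mm and grips with 3 to 60 N. Pads are 19 mm wide; open, the fingers measure 117 mm over their backs; the gripper's body (75 mm by 190 mm) begins 51 mm behind the grasp point.
Start: joints at [-1.315, 0.321, -0.07, 1.45, 0.023, 1.371, -0.057], TCP at [0.156, 0.631, 0.223] pointing down, gripper open.
Joint ranges: [-2.86, 2.86], [-0.3, 2.09], [-1.38, 1.24], [0.06, 2.45], [-1.56, 4.7], [0.09, 2.05], [-2.69, 2.69]. Speed limits (rad/s): [2.57, 2.57, 3.14, 3.14, 3.14, 3.14, 3.14].

INTERFACE

Orientations are given as a unit quaternion [x, y, z, w].
In Python, from plant import env, imaging, ticket gives the robot as it stands. The module is installed in compiled form; this text tells all that it offers. Calls block until the motion is done:
- env.goto(position, orientation): joint-space move of the TCP to a pose.
- env.move_straight(position, frame=None, rate=0.15, until_force=None): straight line of the TCP; frame=None keeps the orientation; rate is the mean speed in m/s. With until_force (N) it stops when the force on the tool has changed by that much, and returns True; else False.
- env.move_j(angles): joint-space move.
- env.gripper_to(opening, squeeze=None): finger opening in m; squeeze is the grip in N (None keeps the last); returns when the fingers have stopped.
- env.wait(seconds).
- env.ik(position, orientation): joint angles nearest the present ones, or None.
- imaging.get_image(name): name is "side" or "top" or "wrist"; returns (picture, depth): 480x640x3 uint8, red, green, blue; 480x640 float32, m along the optical axis (not along the pixel's ray), 0 where there is no reading.
- imaging.camera_info(name): a dict with "fx", "fy", "cx", "cy" (pixels), "cam_to_world" (4x4, takes a point from camera to world coordinates). Camera axes: x right, y down, z forward; pixel columns grow to the right and rows downward; lengths in m; the calibration is good to about 2 mm. The wrist camera is an equidistant fisheye: a pixel r from the principal point sees the ray r / f radians off the axis. A picture is of the moment at which its call begins: read the wrist's pose just before it. camera_info takes no time and is no camera call; for the wrist camera it gives the pose at the moment of the call.
A pose or a line that the arm cannot do raises env.Unreachable and nothing moves.
- ticket.sign_off(): hands the job in; it is judged then, once.
Readings, each from a call of its own:
- env.get_clock(): time.
- env.get_joints(): joint angles.
- env.get_dq(): joint speeds.
- env.get_joint_torque(): joint torques, N m.
- env.get_tool_pos(): TCP position.
- env.get_tool_rot(): TCP orientation.
- env.get_force(): force on the tool from outside, world axes, zero at the start.
- env.get_ft_torque(): the same for the moment, N m.
- env.get_grip_width(): finger opening in m.
- env.get_finger_force(): force on a finger pad.
Only numpy, scipy, OpenCV 4.12 (cv2) and the standard library are available. Lean on these libraries where they do the work, as an engineer would, in place of code of your own. Each camera call takes 0.05 s, during which the arm holds its last target. There are 200 camera calls.

TASK

The lid hinge of the mini centrifuge that stands out on the open bench (not the one back by the wall) has been retightened: test it. Lift its lid by the front tab to about half open, never beyond three quarters, then let go and move clear, leaving the lid standing half open by itself. Do not push the centrifuge out of its place.

Things in the scene. Friction and masses are not known exactly. Their poses are not given: they have to be found in the camera images.
- centrifuge: the mini centrifuge to test, out on the open bench (one alike stands at the back by the wall): blue-grey, loose, 1.4 kg, 161 mm deep (x), 152 wide (y), 122 tall with its clear domed lid shut. Origin at the middle of its underside; x points from its front to its back, y to its left, z up. The lid's hinge axis runs along y through x = +75, z = 79 mm; the lid's front edge is towards -x.
- centrifuge_lid (a joint): lid angle (rad) of that centrifuge: 0 is shut, it grows as the front of the lid rises (a positive turn about y), the stop at 1.48 is fully open; half open is about 0.74. The friction hinge is stiff enough to hold the lid at any angle when it is let go; lifting takes 1 to 2 N at the tab.
- lid_tab (a point): centre of the pull tab at the front middle of that lid: 12 mm deep, 30 wide, 7 thick, 80 above the bench when shut, 146 from the hinge axis; housing below it at 59. Moves with the lid; same axes when shut. Pinched across its width by vertical fingers it turns between them as the lid swings. The lid's 100 mm wide front wall rises 6 mm behind the tab's centre: keep wide fingers 5 to 8 mm ahead (-x).
Not all that is in view belongs to the job. What is shaped like the centrifuge but brown is not meant.

How it is judged:
By the outcome, as a careful person would: the job done as asked, in the order asked, and still so for the second after the job is handed in, with the robot touching nothing.
It also fails if it takes over 32 s, if anything falls off the work surface, if the arm or the gripper's body presses on something with over 40 N, if the wrist force passes 120 N, or if a joint passes its speed limit or range.

## Working session

There is one attempt and no reset: what is moved stays moved. The work goes in short steps, each a Python script; the robot and the scene stay as the last script left them, time stands still between calls to the robot, and variables do not carry over. Pictures are saved under pics/ and viewed, at most 10 in all, crops included, and the job is handed in when it is done.

```bash
mkdir -p pics
python3 - <<'E'
from plant import env, imaging
import cv2,numpy as np
for n in("top","side"):
    p,d=imaging.get_image(n); cv2.imwrite(f"pics/{n}0.png",p[:,:,::-1]); np.savez(f"{n}0.npz",p=p,d=d,**imaging.camera_info(n))
    print(n,np.round(imaging.camera_info(n)["cam_to_world"],3).tolist())
print(env.get_clock(),env.get_tool_rot())
E
```

```text
top [[0.023, -0.985, 0.169, 0.396], [-0.999, -0.019, 0.028, 0.03], [-0.025, -0.169, -0.985, 0.957], [0.0, 0.0, 0.0, 1.0]]
side [[-0.685, -0.586, 0.434, 0.175], [-0.729, 0.547, -0.412, 0.395], [0.004, -0.598, -0.801, 0.791], [0.0, 0.0, 0.0, 1.0]]
0.1 [ 1.20602893e-01  9.92700453e-01 -8.66653990e-04 -4.64948274e-05]
```

View pics/top0.png

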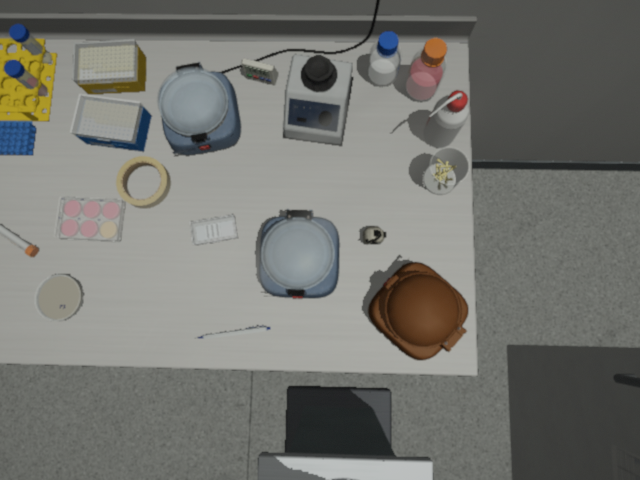

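View pics/side0.png

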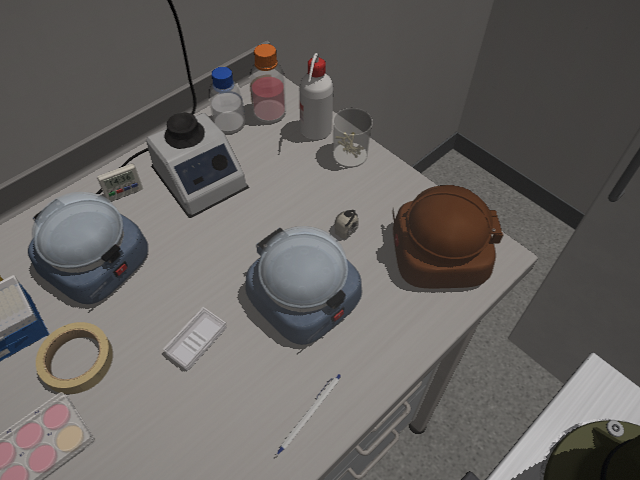

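The top view shows the target centrifuge at about (298,256), with its black front tab at (296,293) and its hinge at (298,213). The one by the wall is at (200,108) and the brown decoy at (418,310). I'll measure the tab next.

```bash
cat > h.py <<'E'
import numpy as np,cv2
def ray(c,u,v,z):
    T=c["cam_to_world"]; r=T[:3,:3]@np.array([(u-c["cx"])/c["fx"],(v-c["cy"])/c["fy"],1.]); o=T[:3,3]
    return o+r*(z-o[2])/r[2]
E
python3 - <<'E'
import numpy as np,cv2
from h import *
for n,boxes in (("top",dict(tab=(280,280,320,305),hinge=(280,203,320,224))),("side",dict(tab=(318,285,350,312),hinge=(250,222,292,258)))):
    c=np.load(n+"0.npz"); p=c["p"]
    for k,(a,b,e,f) in boxes.items():
        m=(p[b:f,a:e].max(2)<45).astype(np.uint8)
        q=cv2.findContours(m,cv2.RETR_EXTERNAL,cv2.CHAIN_APPROX_NONE)[0]; q=max(q,key=cv2.contourArea)[:,0]+[a,b]
        r=cv2.minAreaRect(q.astype(np.float32)); print(n,k,r)
        d=np.median([c["d"][y,x] for x,y in q]); u,v=r[0]; T=c["cam_to_world"]
        print(" ray z=.083",ray(c,u,v,.083).round(4)," depth",(T@[(u-c["cx"])/c["fx"]*d,(v-c["cy"])/c["fy"]*d,d,1])[:3].round(4))
        print(" corners",[ray(c,*x,.083)[:2].round(4).tolist() for x in cv2.boxPoints(r)])
c=np.load("top0.npz"); p=c["p"]
hsv=cv2.cvtColor(p,cv2.COLOR_RGB2HSV); m=((hsv[...,0]>100)&(hsv[...,0]<125)&(hsv[...,1]>50)).astype(np.uint8); m[:205]=0;m[310:]=0;m[:,:250]=0;m[:,350:]=0
q=cv2.findContours(m,0,1)[0];q=max(q,key=cv2.contourArea);r=cv2.minAreaRect(q);print("body",r,ray(c,*r[0],.03))
cv2.imwrite("pics/crop.png",np.hstack([cv2.resize(p[195:315,240:360,::-1],(400,400),interpolation=2),cv2.resize(np.load("side0.npz")["p"][220:350,240:370,::-1],(400,400),interpolation=2)]))
E
```

```text
top tab ((295.5, 292.5), (5.0, 15.0), 90.0)
 ray z=.083 [0.4443 0.0938 0.083 ]  depth [0.4443 0.0939 0.0825]
 corners [[0.4484, 0.1072], [0.449, 0.0807], [0.4402, 0.0804], [0.4396, 0.1069]]
top hinge ((292.0, 212.5), (3.0, 8.0), 90.0)
 ray z=.083 [0.5886 0.1047 0.083 ]  depth [0.5888 0.1048 0.082 ]
 corners [[0.5912, 0.1121], [0.5915, 0.0975], [0.5859, 0.0974], [0.5857, 0.1119]]
side tab ((336.0000305175781, 299.5000305175781), (10.60660171508789, 19.091880798339844), 45.0)
 ray z=.083 [0.443  0.0945 0.083 ]  depth [0.4441 0.0932 0.0799]
 corners [[0.4496, 0.1087], [0.4523, 0.0793], [0.4362, 0.0802], [0.4339, 0.1093]]
side hinge ((265.9999694824219, 237.99998474121094), (1.1094002723693848, 12.75810432434082), 56.3099365234375)
 ray z=.083 [0.5925 0.0974 0.083 ]  depth [0.5934 0.0967 0.0814]
 corners [[0.5939, 0.1074], [0.593, 0.0869], [0.591, 0.0873], [0.592, 0.1078]]
body ((328.6954040527344, 269.7686767578125), (24.710338592529297, 68.85926055908203), 26.146841049194336) [0.49116891 0.03644714 0.03      ]
```

View pics/crop.png

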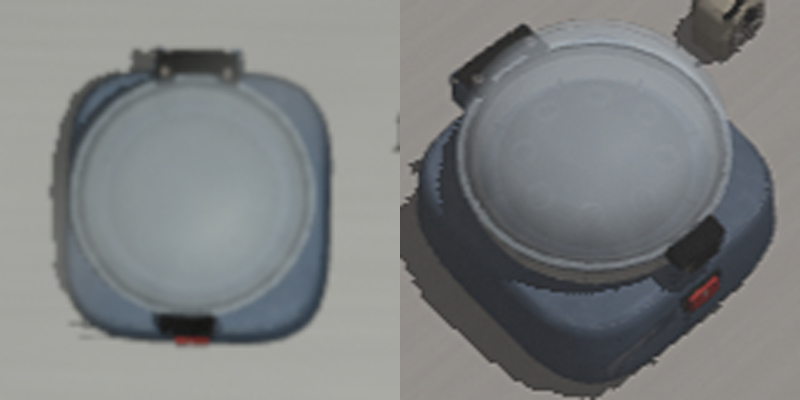

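The tab is at about (0.444, 0.094) with its top near z = 0.083, and both views agree. The hinge is at x≈0.590 and the yaw is about −1°. Next I go above the tab and look from close by.

Run:
```python
from plant import env, imaging
import cv2,numpy as np
P=[0.4375,0.094,0.19]
for q in ([0,1,0,0],[1,0,0,0]): print(q, env.ik(P,q), env.ik([.4375,.094,.066],q))
env.goto(P,[0,1,0,0])
print(env.get_clock(),env.get_tool_pos())
c=imaging.camera_info("wrist"); p,d=imaging.get_image("wrist")
np.savez("w.npz",p=p,d=d,**c); cv2.imwrite("pics/w.png",p[:,:,::-1]); print(c)
```

```text
[0, 1, 0, 0] [-0.74400524 -0.11891085  0.44372184  1.98510042  0.05344202  1.26439206
  1.25163758] [-0.75906173  0.02731665  0.4978507   2.13007843 -0.01562696  0.98756828
  1.31803534]
[1, 0, 0, 0] [-0.78919974 -0.12339721  0.48542313  1.98632575  0.06025837  1.26505129
 -1.89587406] [-0.79031178  0.02680107  0.52985715  2.13098503 -0.0162273   0.98754065
 -1.82246996]
2.275 [0.43758489 0.09496792 0.19012671]
{'fx': 371.64829954431775, 'fy': 371.64829954431775, 'cx': 323.79538850104615, 'cy': 240.87102839470955, 'cam_to_world': array([[-8.62920075e-05,  9.64342442e-01,  2.64657603e-01,
         3.65813384e-01],
       [ 9.99999874e-01,  2.14290809e-04, -4.54767686e-04,
         9.53786222e-02],
       [-4.95265473e-04,  2.64657530e-01, -9.64342339e-01,
         3.52906860e-01],
       [ 0.00000000e+00,  0.00000000e+00,  0.00000000e+00,
         1.00000000e+00]])}
```

View pics/w.png

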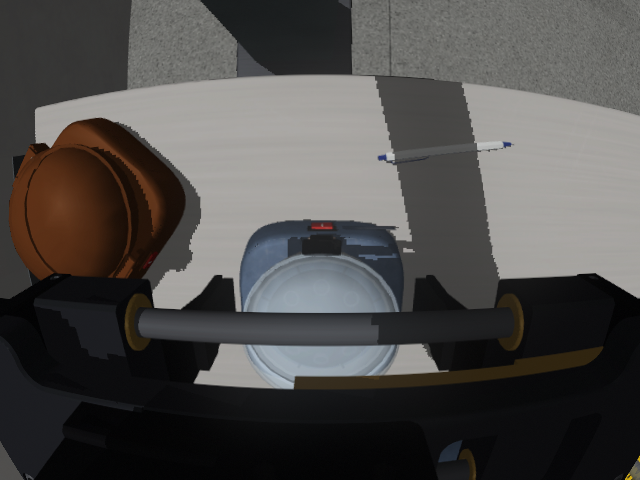

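The wrist view shows the tab centred at about (322,245), which puts it at (0.443, 0.094) and matches. Now I descend, pinch, swing to half open and check.

Run:
```python
from plant import env, imaging
import cv2,numpy as np
Q=[0,1,0,0]
env.gripper_to(0.052,6)
print("down hit",env.move_straight([.4372,.094,.068],Q,0.12,until_force=6),env.get_tool_pos().round(4),env.get_force())
env.gripper_to(0.02,10)
w=env.get_grip_width(); print("width",w,env.get_finger_force(),env.get_force(),env.get_clock())
if .025<w<.035:
    hx,R=.590,.146
    z0=env.get_tool_pos()[2]
    for a in np.linspace(.1,.74,7)[0:]:
        off=-.0068-.0015*a/.74
        env.move_straight([hx-R*np.cos(a)+off,.094-.0025*(1-np.cos(a)),z0+R*np.sin(a)],Q,0.08)
        print(round(a,2),env.get_force().round(1),round(env.get_grip_width(),4))
    env.wait(.2)
print(env.get_clock(),env.get_tool_pos())
for n in("top","side"):
    p,d=imaging.get_image(n); np.savez(f"{n}1.npz",p=p,d=d,**imaging.camera_info(n)); cv2.imwrite(f"pics/{n}1.png",p[:,:,::-1])
```

```text
down hit False [0.4378 0.0942 0.0686] [ 0.07945527 -0.74007117  1.09081483]
width 0.029616525793279943 9.999021291732788 [ 0.18158855 -2.71637094  1.54883184] 4.9
0.1 [ 0.9 -3.3  0.1] 0.0295
0.21 [ 2.5 -4.7 -0.9] 0.0295
0.31 [ 1.6 -3.9  0.3] 0.0297
0.42 [-1.  -3.9 -0.6] 0.0295
0.53 [-2.  -3.8  1.2] 0.0296
0.63 [-2.1 -4.2  2.3] 0.0294
0.74 [-2.8 -3.4  2.6] 0.0294
7.4833 [0.47385659 0.0933685  0.16676623]
```

View pics/side1.png

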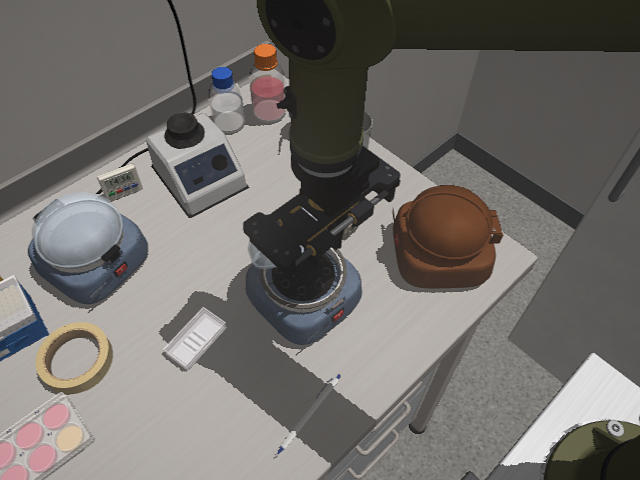

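The lid is held half open, with the rotor visible at about (305,280), and the body has not moved. I'll release and back off.

Run:
```python
from plant import env, imaging
import cv2,numpy as np
env.gripper_to(0.06); p=env.get_tool_pos()
env.move_straight([p[0]-.035,p[1],p[2]],None,0.1)
env.move_straight([p[0]-.035,p[1],p[2]+.10],None,0.15)
env.goto([.30,.45,.30],[0,1,0,0])
print(env.get_clock(),env.get_force())
for n in("top","side"):
    p,d=imaging.get_image(n); np.savez(f"{n}2.npz",p=p,d=d,**imaging.camera_info(n)); cv2.imwrite(f"pics/{n}2.png",p[:,:,::-1])
a,b=[cv2.imread(f"pics/{n}2.png") for n in("top","side")]
cv2.imwrite("pics/c2.png",np.hstack([cv2.resize(a[165:315,220:370],(400,400)),cv2.resize(b[170:350,220:400],(400,400))]))
```

```text
11.15 [-0.03021362 -0.64721572 -0.61434543]
```

View pics/c2.png

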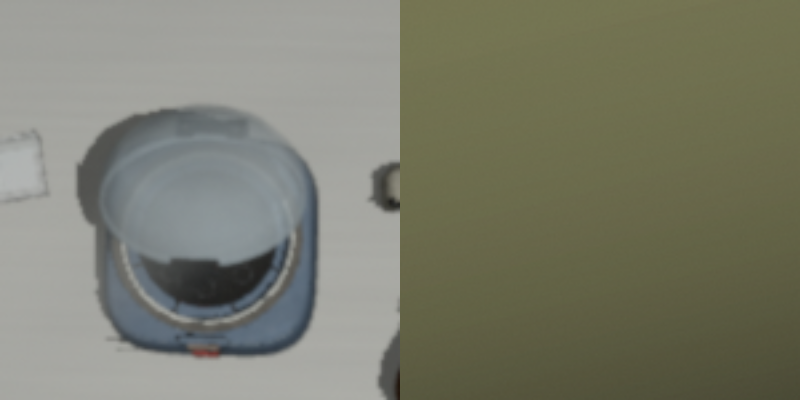

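The top view shows the lid standing open on its own, tab at about (293,264). The red button is still at (297,297), so the body hasn't moved. I'll check the lid angle, then hand in.

Run:
```python
from plant import ticket
from h import *
from scipy.optimize import brentq
c=np.load("top2.npz")
f=lambda a: ray(c,293.2,264,.08+.146*np.sin(a))[0]-(.590-.146*np.cos(a))
a=brentq(f,.2,1.3); print("lid angle",a)
if .55<a<.95: print(ticket.sign_off())
```

```text
lid angle 0.7562964164957292
the job is handed in; nothing more can be done
None
```

The lid of the centrifuge on the open bench now stands half open by itself at about 0.76 rad; the arm has let go and moved clear, the centrifuge shows no visible shift from its place, and I handed the job in at about 11 s.

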